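# Stop the idling honing wheel with its locking pin

## Task

Take the red-handled locking pin from the tool block, put it down through the slot of the bracket and rub its foot lightly on the face of the idling wheel until it only crawls (well under a third of its speed) before the hole comes round, so that the wheel stops with its hole under the slot; then push the pin through the hole until its collar sits fully home on the bracket, and let go. Never lean hard on the wheel (25 N is too much), touch it with nothing but the pin, and leave everything else as it stands.

Things in the scene. Friction and masses are not known exactly. Their poses are not given: they have to be found in the camera images.
- pin_grip (a point): The place to grip the red-handled locking pin: on its axis, in its round red handle (24 mm diameter, from 64 to 106 mm above the foot), 86 mm above the foot; z points up along the pin. The pin starts upright in one of the three holes of the dark tool block; the other two hold tools of the same shape with wooden handles.
- pin_tip (a point): Centre of the foot of the locking pin, 86 mm below pin_grip; same axes. Shank of steel, 12 mm in diameter and 60 mm long, its foot chamfered 2 mm; above it a brass collar, 28 mm in diameter and 4 mm thick, whose underside (60 mm above the foot) is to sit on the bracket.
- pin: The loose locking pin, 106 mm long, about 110 g; the same point and axes as pin_tip.
- block: Dark wooden tool block, 56 x 230 x 45 mm high, fixed, origin at the centre of its underside; three upright holes 15 mm wide and 38 mm deep in a row along its y axis, 80 mm apart.
- machine: Green honing machine, fixed, base 250 x 220 mm and 60 mm high; origin on the wheel's axis at table level. A steel post on its -x side carries the slotted bracket, a level steel plate reaching over the wheel towards the axis (77 x 50 mm, from 117 to 137 mm above the table).
- slot (a point): Centre of the slot's mouth on the bracket's top face, 137 mm above the table, 92 mm from the wheel's axis on the machine's -x side, with the machine's axes. The slot goes right through the 20 mm plate; 26 mm long along x (radial), 14.5 mm wide along y (the way the wheel's face travels below it).
- wheel: Horizontal wooden wheel, 240 mm across, 20 mm thick; origin on its axis at its underside; turns with the wheel. Idles counter-clockwise seen from above at about 3 rad/s; its weak slipping drive never stops by itself. About 5 N of drag on the hole's circle stops it (6 to 14 N of press by the pin's foot, as friction varies), less slows it in proportion; let go, it regains speed in 0.3 s.
- spindle (a joint): How far the wheel is pressed down, m: 0 at rest (its top face 100 mm above the table, 17 mm below the bracket's underside). Wheel and spindle float on a spring: 1 mm per 1.5 N, at most 12 mm (18 N, then hard), and rise again when let go.
- wheel_hole (a point): Centre of the mouth of the wheel's one through hole, 16 mm in diameter, in a brass insert (34 x 55 mm) flush with the wheel's top face, 92 mm from its axis, on the wheel's own -x side; it goes round with the wheel and passes below the slot once a turn.
- gouge_a: Pale wooden-handled tool standing in the tool block, same shape as the pin; origin at its foot. Not to be used.
- gouge_b: Brown wooden-handled tool standing in the tool block, same shape as the pin; origin at its foot. Not to be used.
- mallet: Carver's round wooden mallet standing on its head, 220 mm tall, 84 mm wide; origin at its foot.
- wax_tin: Low yellow tin, 80 mm wide, 45 mm high; origin at its foot.
- mug: Blue mug, 80 mm wide, 90 mm high; origin at its foot.
- brush: Bench brush lying on the table; origin at its underside.
- blank: Pale half-carved piece of wood, 140 x 50 x 60 mm; origin at its underside.

How it is judged:
By the outcome, as a careful person would: the job done as asked, in the order asked, and still so for the second after the job is handed in, with the robot touching nothing.
It also fails if it takes over 51 s, if anything falls off the work surface, if the arm or the gripper's body presses on something with over 40 N, if the wrist force passes 120 N, or if a joint passes its speed limit or range.

## Robot

A 6-joint arm with a two-finger parallel gripper is mounted at the origin on the work surface. World frame = base frame: x ahead of the robot, y to its left, z up, the work surface at z = 0. Lengths are in m, angles in rad, forces in N, time in s.
With the tool pointing down it reaches from about 0.275 to 0.725 m from the base axis. Payload 15.9 kg.
Tool frame: the origin (TCP) lies midway between the tips of the shut fingers; the grasp point (between the pads) lies 19 mm behind it; z points along the fingers, y is the line along which they close (so a half turn about z gives the same grasp; the last joint's range is limited). The gripper opens to 85 mm and grips with 20 to 120 N. Pads are 22 mm wide; open, the fingers measure 114 mm over their backs; the gripper's body (76 mm by 85 mm) begins 54 mm behind the grasp point. The pads swing forward as they close: fully open they stand 13 mm farther back than shut.
Start: joints at [-1.199, 0.213, -0.034, 1.323, 0, 1.571], TCP at [0.182, -0.466, 0.231] pointing down, gripper open.
Joint ranges: [-2.98, 2.98], [-0.74, 1.72], [-1.14, 1.35], [-2.1, 2.04], [-1.57, 1.44], [-3.14, 3.14]. Speed limits (rad/s): [1.89, 1.89, 2.39, 2.57, 3.14, 3.14].

## Interface

Orientations are given as a unit quaternion [x, y, z, w].
In Python, from station import sense, camera, job_done gives the robot as it stands.
- The arm moves only by the shell command python3 -m pendant 'ROWS'. ROWS is JSON, a list of rows, each an object with "delta_rot": the turn, a rotation vector about the tool's x, y, z in rad, a list of three; "travel": the shift along the tool's x, y, z in cm, a list of three; "fingers": the finger opening in cm, from 0 to 8.54. A call has 1 to 10 rows; each row shifts and turns the commanded pose from where the row before left it, along the tool's axes as they then stand; what a row does not reach is not made up. A row lasts 1/10 s, in which the tool goes at most 50 mm and 8.59 degrees, less where a joint would pass 70% of its speed; a pose out of reach is approached as far as the arm can. A call is refused whole if a number of a shift passes 5 or a number of a turn 0.15, either way. A call with a gripper value outside its range is refused whole. The fingers move at their own pace and stop on an object; the grip force is fixed at half the most. Time passes only in rows, so rows that do not move let the fingers close. It gives the time, the measured TCP pose, the force, the opening and the grip force at its end, in the units of the state.
- sense(): the state, without advancing time (a new reading comes with each control period).
- camera(name): name is "scene" or "top" or "wrist"; returns a dict with "color" (480x640x3 uint8, blue, green, red), "z_map" (480x640 float32, m along the optical axis (not along the pixel's ray), 0 where there is no reading), "camera_matrix" (3x3 intrinsics, pixels), "eye" and "attitude" of the camera in the world. Camera axes: x right, y down, z forward; pixel columns grow to the right and rows downward; lengths in m; the calibration is good to about 2 mm. A picture is of the moment at which its call begins.
- job_done(): hands the job in; it is judged then, once.
The state is a dict: "clock": time; "qpos": joint angles; "joint_vel": joint speeds; "effort": joint torques, N m; "eef_pos": TCP position; "orientation": TCP orientation; "force": force on the tool from outside, world axes, zero at the start; "ft_torque": the same for the moment, N m; "grip_width": finger opening in m; "grip_force": force on a finger pad.
Only numpy, scipy, OpenCV 4.12 (cv2) and the standard library are available. Lean on these libraries where they do the work, as an engineer would, in place of code of your own. Each camera call takes 0.05 s, during which the arm holds its last target. There are 200 camera calls.

## Working session

There is one attempt and no reset: what is moved stays moved. The work goes in short steps, Python scripts to look and compute and a shell command to move; the robot and the scene stay as the last step left them, time stands still between calls to the robot, and variables do not carry over. Pictures are saved under pics/ and viewed, at most 10 in all, crops included, and the job is handed in when it is done.

```bash
mkdir -p pics; ls; cat > h.py <<'E'
import numpy as np, cv2
from scipy.spatial.transform import Rotation as R
from station import sense, camera
def rot(c):
    a=np.array(c['attitude'],float)
    return a if a.shape==(3,3) else R.from_quat(a).as_matrix()
def ray_z(c,u,v,z):
    K=np.array(c['camera_matrix']); d=rot(c)@np.linalg.inv(K)@np.array([u,v,1.]); e=np.array(c['eye'])
    return e+d*(z-e[2])/d[2]
def cloud(c):
    K=np.array(c['camera_matrix']); v,u=np.mgrid[:480,:640]; Z=c['z_map']
    P=np.stack([(u-K[0,2])/K[0,0]*Z,(v-K[1,2])/K[1,1]*Z,Z],-1)
    return P@rot(c).T+np.array(c['eye'])
def pix(c,p):
    K=np.array(c['camera_matrix']); q=K@(rot(c).T@(np.array(p)-np.array(c['eye']))); return q[:2]/q[2]
E
python3 - <<'E'
from h import *
s=sense(); print(s)
for n in ('scene','top'):
    c=camera(n); cv2.imwrite(f'pics/{n}0.png',c['color']); np.savez(f'{n}0.npz',**c); print(n,c['eye'],c['attitude'],c['camera_matrix'])
E
```

```text
pics
{'clock': 0.0, 'qpos': array([-1.19900319e+00,  2.13353227e-01, -3.50458533e-02,  1.32352438e+00,
        1.23488605e-05,  1.57082884e+00]), 'joint_vel': array([ 0.00218075,  0.00017144, -0.00037401,  0.00015203, -0.00112354,
        0.00117106]), 'effort': array([-5.09082136e-03, -6.86155772e+01,  4.87122273e+01,  1.73100235e-02,
       -7.32005969e-05, -6.18031868e-05]), 'eef_pos': array([ 0.1815212 , -0.46551481,  0.23082289]), 'orientation': array([ 9.82773784e-01,  1.84811721e-01, -9.81037877e-05, -5.54996920e-04]), 'force': array([ 1.11883254,  0.29918961, -0.56448677]), 'ft_torque': array([-0.00811969, -0.01687186,  0.01044642]), 'grip_force': 0.0, 'grip_width': 0.0852875641502356}
scene [1.278757   0.1722377  0.96919972] [ 0.55392688  0.75126368 -0.28485377 -0.21823433] [[468.22845629   0.         309.29033961]
 [  0.         468.22845629 240.36949045]
 [  0.           0.           1.        ]]
top [ 0.22998871 -0.02613223  1.83191655] [-0.70375506  0.70567396 -0.05452146  0.06148566] [[561.94837051   0.         322.9163653 ]
 [  0.         561.94837051 240.95294405]
 [  0.           0.           1.        ]]
```

View pics/scene0.png

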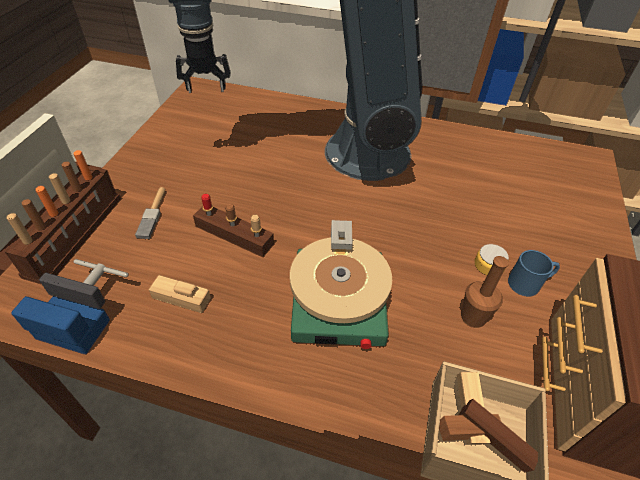

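View pics/top0.png

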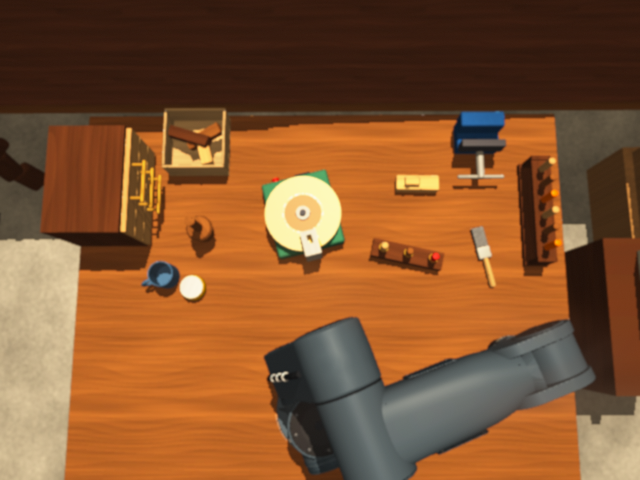

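The scene view shows the red pin at about (207,203), the bracket at (341,235) and the wheel hub at (341,273). In the top view the pin is at (434,258), the bracket at (311,243) and the hub at (302,212).

```bash
python3 - <<'E'
from h import *
t=dict(np.load('top0.npz')); s=dict(np.load('scene0.npz'))
def hsv(c): return cv2.cvtColor(c['color'],cv2.COLOR_BGR2HSV)
for n,c,roi in(('top',t,(415,245,450,275)),('scene',s,(190,185,225,225))):
    H=hsv(c); P=cloud(c); x0,y0,x1,y1=roi
    m=((H[...,0]<6)|(H[...,0]>174))&(H[...,1]>190)&(H[...,2]>100)
    k=np.zeros_like(m);k[y0:y1,x0:x1]=1;m&=k
    v,u=np.nonzero(m); print(n,len(u),u.mean(),v.mean(),P[m].mean(0),P[m].max(0),P[m].min(0), ray_z(c,u.mean(),v.mean(),.113))
P=cloud(t);Q=cloud(s)
# wheel top at z~0.1
for n,c,X,roi in(('top',t,P,(255,165,350,265)),('scene',s,Q,(280,215,400,330))):
    x0,y0,x1,y1=roi; k=np.zeros(X.shape[:2],bool);k[y0:y1,x0:x1]=1
    w=k&(abs(X[...,2]-.1)<.006); (a,r,_)=cv2.minEnclosingCircle(X[w][:,:2].astype(np.float32)); print(n,'wheel',w.sum(),a,r,X[w].mean(0))
    H=hsv(c)
    b=k&(abs(X[...,2]-.137)<.008); 
    # largest comp
    N,l,st,ce=cv2.connectedComponentsWithStats(b.astype(np.uint8)); i=1+st[1:,4].argmax(); b=l==i
    print(n,'bracket',b.sum(),ce[i],cv2.minAreaRect(X[b][:,:2].astype(np.float32)),X[b][:,2].mean())
    x=(c['z_map']); 
# dark block top z~.045
x0,y0,x1,y1=(365,232,450,278);k=np.zeros((480,640),bool);k[y0:y1,x0:x1]=1
b=k&(abs(P[...,2]-.045)<.01); print('block',cv2.minAreaRect(P[b][:,:2].astype(np.float32)))
cv2.imwrite('pics/crop1.png',np.hstack([cv2.resize(s['color'][200:350,270:410],None,fx=2.8,fy=2.8,interpolation=2),cv2.resize(t['color'][160:265,250:348],None,fx=4,fy=4,interpolation=2)]))
E
```

```text
top 45 435.3777777777778 256.15555555555557 [ 0.46731453 -0.35738913  0.10485346] [ 0.47899007 -0.34521103  0.11903189] [ 0.45656069 -0.38118109  0.04122307] [ 0.46620312 -0.35579635  0.113     ]
scene 97 205.41237113402062 200.77319587628867 [ 0.4728661  -0.3543775   0.10041427] [ 0.48103273 -0.34506723  0.11633284] [ 0.45803209 -0.36612705  0.07118103] [ 0.48446504 -0.34679111  0.113     ]Traceback (most recent call last):
  File "<stdin>", line 13, in <module>
ValueError: not enough values to unpack (expected 3, got 2)
```

```bash
python3 - <<'E'
from h import *
t=dict(np.load('top0.npz')); s=dict(np.load('scene0.npz'))
for n,c,roi in(('top',t,(255,165,350,265)),('scene',s,(280,215,400,330))):
    X=cloud(c)
    x0,y0,x1,y1=roi; k=np.zeros(X.shape[:2],bool);k[y0:y1,x0:x1]=1
    w=k&(abs(X[...,2]-.1)<.006); (a,r)=cv2.minEnclosingCircle(X[w][:,:2].astype(np.float32)); print(n,'wheel',w.sum(),a,r,X[w].mean(0))
    b=k&(abs(X[...,2]-.137)<.008)
    N,l,st,ce=cv2.connectedComponentsWithStats(b.astype(np.uint8)); i=1+st[1:,4].argmax(); b=l==i
    print(n,'bracket',b.sum(),ce[i],cv2.minAreaRect(X[b][:,:2].astype(np.float32)),X[b][:,2].mean())
    g=cv2.cvtColor(c['color'],cv2.COLOR_BGR2HSV)
    print(g[round(ce[i][1]),round(ce[i][0])])
P=cloud(t)
x0,y0,x1,y1=(365,232,450,278);k=np.zeros((480,640),bool);k[y0:y1,x0:x1]=1
b=k&(abs(P[...,2]-.045)<.01); print('block',cv2.minAreaRect(P[b][:,:2].astype(np.float32)))
cv2.imwrite('pics/crop1.png',np.hstack([cv2.resize(s['color'][200:350,270:410],(392,420),interpolation=2),cv2.resize(t['color'][160:265,250:348],(392,420),interpolation=2)]))
E
```

```text
top wheel 3420 (0.5979891419410706, 0.0580843910574913) 0.1322944462299347 [0.61390782 0.05733771 0.09976597]
top bracket 357 [309.88515406 242.07563025] ((0.5091959834098816, 0.030542925000190735), (0.07897426187992096, 0.04975555092096329), 14.067039489746094) 0.13630715488225562
[ 25  99 248]
scene wheel 6338 (0.6067106127738953, 0.055730510503053665) 0.12192484736442566 [0.61864787 0.05876996 0.10016212]
scene bracket 478 [341.26569038 232.79916318] ((0.5069589614868164, 0.0292464941740036), (0.08249916136264801, 0.04858723282814026), 13.761350631713867) 0.13661465881173382
[ 18  38 114]
block ((0.48613184690475464, -0.2774133086204529), (0.23006872832775116, 0.05843087285757065), 77.56903839111328)
```

View pics/crop1.png

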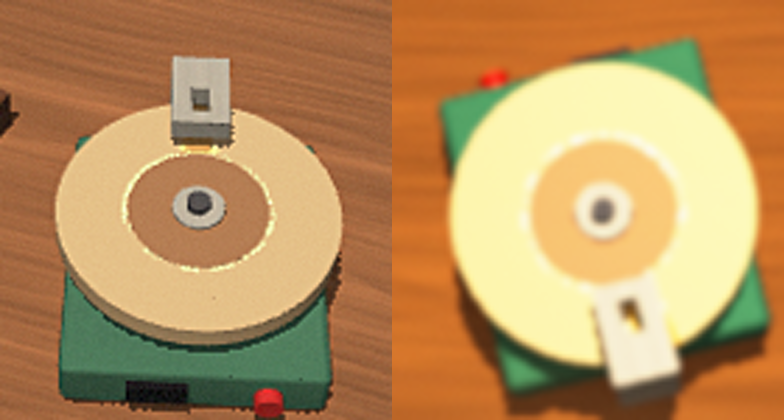

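The left crop shows the scene camera: the slot is dark at about (200,98), with brass of the insert just visible below it at (200,150). The right crop is the top view, with the slot at about (630,312). The pin is near (0.469,-0.3555), so I'll move above it.

```bash
cat >> h.py <<'E'
def delta(p,yaw_y_deg=None):
    "tool-frame shift (cm) and turn about tool z to reach TCP p with tool y at the given world angle, tool straight down"
    s=sense(); M=R.from_quat(s['orientation']); d=M.inv().apply(np.array(p)-s['eef_pos'])*100
    out=[np.round(d,2)]
    if yaw_y_deg is not None:
        a=np.radians(yaw_y_deg); y=np.array([np.cos(a),np.sin(a),0]); z=np.array([0,0,-1.]); T=np.stack([np.cross(y,z),y,z],1)
        out.append(np.round((M.inv()*R.from_matrix(T)).as_rotvec(),4))
    print('delta cm',*out)
E
python3 -m pendant '[{"travel":[3.85,0,0.2],"delta_rot":[0,0,0],"fingers":8.5},{"travel":[3.85,0,0.2],"delta_rot":[0,0,0],"fingers":8.5},{"travel":[3.85,0,0.2],"delta_rot":[0,0,0],"fingers":8.5},{"travel":[3.85,0,0.2],"delta_rot":[0,0,0],"fingers":8.5},{"travel":[3.85,0,0.2],"delta_rot":[0,0,0],"fingers":8.5},{"travel":[3.85,0,0.2],"delta_rot":[0,0,0],"fingers":8.5},{"travel":[3.85,0,0.2],"delta_rot":[0,0,0],"fingers":8.5},{"travel":[3.85,0.15,0.2],"delta_rot":[0,0,0],"fingers":8.5},{"travel":[0,0,0],"delta_rot":[0,0,0.127],"fingers":8.5},{"travel":[0,0,0],"delta_rot":[0,0,0],"fingers":8.5}]'
python3 - <<'E'
from h import *
c=camera('wrist'); cv2.imwrite('pics/w1.png',c['color']); np.savez('w1.npz',**c); s=sense(); print(s['clock'],s['qpos'],s['eef_pos'])
H=cv2.cvtColor(c['color'],cv2.COLOR_BGR2HSV);X=cloud(c)
m=((H[...,0]<6)|(H[...,0]>174))&(H[...,1]>170)&(H[...,2]>90)
N,l,st,ce=cv2.connectedComponentsWithStats(m.astype(np.uint8))
for i in range(1,N):
    if st[i,4]>150:
        q=X[l==i]; t=q[:,2]>np.percentile(q[:,2],95)-.006; print(st[i],ce[i],np.median(q[t],0),cv2.minEnclosingCircle(q[t][:,:2].astype(np.float32)))
delta([.469,-.3555,.12],-76)
E
```

```text
clock: 1.1
eef_pos: [0.4697, -0.3546, 0.2145]
orientation: [0.993, 0.122, -0.001, -0.0]
force: [0.0, -0.1, -0.1]
grip_width: 0.0848
grip_force: 0.0
1.15 [-6.47911265e-01  4.03214163e-01  1.84896801e-01  1.35343773e+00
 -1.61350636e-04  2.24624705e+00] [ 0.46905704 -0.3550996   0.21483034]
[ 311  214   34   43 1112] [327.48561151 235.42805755] [ 0.46800042 -0.3560615   0.11333366] ((0.4974687993526459, -0.3485424816608429), 0.04270605370402336)
delta cm [-0.01  0.04  9.48] [-0.0006  0.0007  0.0031]
```

View pics/w1.png

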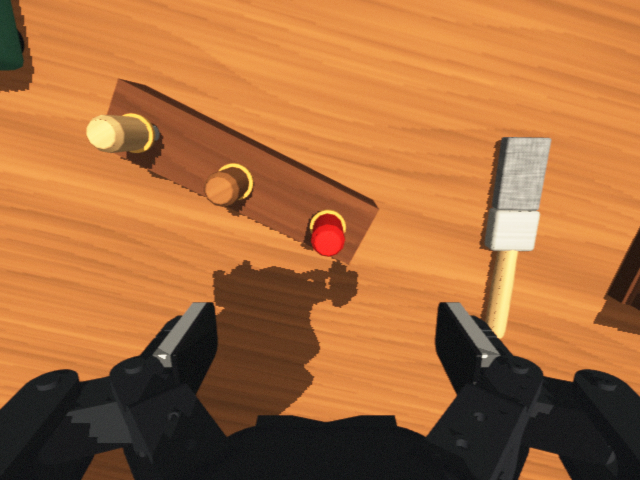

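The wrist view shows the red handle top at (327,232), between the fingers and clear of the other tools. I'll descend and grip.

```bash

python3 -m pendant '[{"travel":[-0.1,0.1,4],"delta_rot":[0,0,0],"fingers":8.5},{"travel":[0,0,4],"delta_rot":[0,0,0],"fingers":6},{"travel":[0,0,4],"delta_rot":[0,0,0],"fingers":5},{"travel":[0,0,2.1],"delta_rot":[0,0,0],"fingers":4},{"travel":[0,0,0],"delta_rot":[0,0,0],"fingers":1.5},{"travel":[0,0,0],"delta_rot":[0,0,0],"fingers":1.5},{"travel":[0,0,0],"delta_rot":[0,0,0],"fingers":1.5},{"travel":[0,0,0],"delta_rot":[0,0,0],"fingers":1.5},{"travel":[0,0,0],"delta_rot":[0,0,0],"fingers":1.5},{"travel":[0,0,0],"delta_rot":[0,0,0],"fingers":1.5}]'
```

```text
clock: 2.15
eef_pos: [0.4684, -0.3569, 0.0755]
orientation: [0.993, 0.122, 0.0, 0.001]
force: [-6.5, 1.6, 2.6]
grip_width: 0.0226
grip_force: 59.5
```

```bash

python3 -m pendant '[{"travel":[0,0,-2],"delta_rot":[0,0,0],"fingers":1.5},{"travel":[0,0,-4],"delta_rot":[0,0,0],"fingers":1.5},{"travel":[0,0,-4],"delta_rot":[0,0,0],"fingers":1.5},{"travel":[0,0,-4],"delta_rot":[0,0,0],"fingers":1.5},{"travel":[0,0,-2.5],"delta_rot":[0,0,0],"fingers":1.5},{"travel":[0.5,-2,0],"delta_rot":[0,0,0],"fingers":1.5},{"travel":[1,-4,0],"delta_rot":[0,0,0],"fingers":1.5},{"travel":[1,-4,0],"delta_rot":[0,0,0],"fingers":1.5},{"travel":[1,-4,0],"delta_rot":[0,0,0],"fingers":1.5},{"travel":[1,-4,0],"delta_rot":[0,0,0],"fingers":1.5}]'
python3 -m pendant '[{"travel":[1,-4.3,0],"delta_rot":[0,0,0],"fingers":1.5},{"travel":[1,-4.3,0],"delta_rot":[0,0,0],"fingers":1.5},{"travel":[1,-4.3,0],"delta_rot":[0,0,0],"fingers":1.5},{"travel":[1,-3.8,0],"delta_rot":[0,0,0],"fingers":1.5},{"travel":[0.6,-2,0],"delta_rot":[0,0,0],"fingers":1.5},{"travel":[0,0,0],"delta_rot":[0,0,0],"fingers":1.5},{"travel":[0,0,0],"delta_rot":[0,0,0],"fingers":1.5}]'
python3 - <<'E'
from h import *
c=camera('wrist'); cv2.imwrite('pics/w2.png',c['color']); np.savez('w2.npz',**c); s=sense(); print(s['clock'],s['qpos'],s['eef_pos'],s['force'],s['grip_width'],c['eye'])
X=cloud(c); b=abs(X[...,2]-.137)<.006
N,l,st,ce=cv2.connectedComponentsWithStats(b.astype(np.uint8))
for i in range(1,N):
    if st[i,4]>800: print(st[i],ce[i],cv2.minAreaRect(X[l==i][:,:2].astype(np.float32)))
delta([.516,.0334,.235],-76)
E
```

```text
clock: 3.15
eef_pos: [0.4688, -0.1697, 0.2406]
orientation: [0.993, 0.122, 0.001, 0.001]
force: [0.6, -0.6, 0.1]
grip_width: 0.0222
grip_force: 59.4
clock: 3.85
eef_pos: [0.4682, 0.0218, 0.2403]
orientation: [0.992, 0.123, 0.001, 0.0]
force: [-0.1, 0.1, -0.8]
grip_width: 0.0225
grip_force: 59.4
3.9 [ 4.55401870e-02  1.45352876e-01 -9.46399488e-02  1.32925203e+00
 -1.42133499e-04  2.94195999e+00] [0.46813523 0.02128881 0.24005817] [-0.31544301  0.54119986 -0.91460405] 0.022410357618237987 [0.53669426 0.0391684  0.383717  ]
[ 288  118   80  118 8105] [327.81998766 177.28069093] ((0.5069433450698853, 0.030161835253238678), (0.07657063752412796, 0.050326649099588394), 14.271346092224121)
delta cm [ 4.94 -0.01  0.51] [ 0.0004 -0.0015  0.0008]
```

View pics/w2.png

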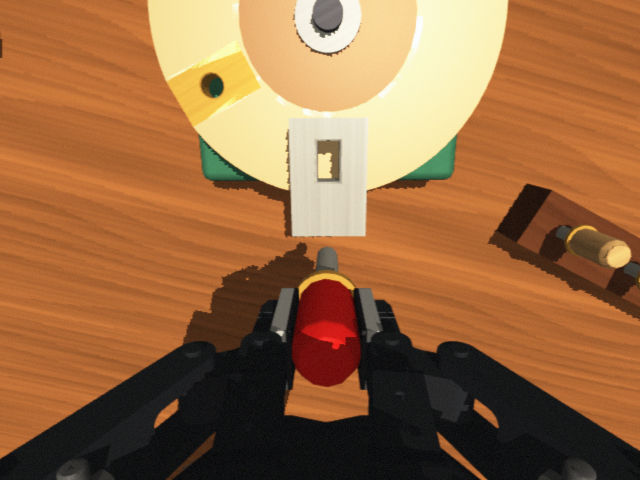

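The slot rim spans about (316–341, 139–181). The held pin's foot is at about (327,252), the brass insert's hole is at (212,86) and the hub at (328,14). Next step is measuring the slot and the pin tip in the same image.

```bash
python3 - <<'E'
from h import *
c=dict(np.load('w2.npz')); X=cloud(c); g=c['color'].astype(int)
top=(abs(X[...,2]-.137)<.005); k=np.zeros_like(top);k[118:240,285:372]=1; top&=k
hole=np.zeros_like(top);hole[128:195,305:355]=~top[128:195,305:355]
N,l,st,ce=cv2.connectedComponentsWithStats(hole.astype(np.uint8)); i=1+st[1:,4].argmax(); v,u=np.nonzero(l==i)
(cc,wh,an)=cv2.minAreaRect(np.stack([u,v],1).astype(np.float32)); print('slot px',cc,wh,an,'world',ray_z(c,*cc,.137))
r=ray_z(c,cc[0]+wh[0]/2,cc[1],.137)-ray_z(c,cc[0]-wh[0]/2,cc[1],.137);print(np.linalg.norm(r))
w=(abs(X[...,2]-.1)<.004); q=X[w]
# wheel rim: fit via outer contour
cs,_=cv2.findContours(w.astype(np.uint8),cv2.RETR_EXTERNAL,cv2.CHAIN_APPROX_NONE); cs=max(cs,key=len)[:,0]
pp=np.array([ray_z(c,a,b,.1)[:2] for a,b in cs if b>2])
from scipy.optimize import least_squares
f=least_squares(lambda p:np.hypot(*(pp-p).T)-.12,[.605,.056],loss='soft_l1',f_scale=.001);print('wheel',f.x)
ux=np.array([np.cos(np.radians(14)),np.sin(np.radians(14))]); print('slot from wheel',f.x-.092*ux)
# pin shank
print(np.round(X[244:275:3,327],4)); 
for v in range(244,280,4): print(v,[ (u,g[v,u].sum()//3) for u in range(312,345,2)])
e=np.array(c['eye']); s=sense(); t=s['eef_pos']-np.array([0,0,.0685]); print('tip pred px',pix(c,t),t)
E
```

```text
slot px (327.0, 161.0) (40.0, 22.0) 90.0 world [0.51817722 0.03346768 0.137     ]
0.025898341228018217
wheel [0.62992379 0.06084749]
slot from wheel [0.54065658 0.03859067]
[[0.4234 0.009  0.001 ]
 [0.4741 0.0225 0.178 ]
 [0.4739 0.0225 0.1831]
 [0.4742 0.0226 0.1893]
 [0.474  0.0226 0.194 ]
 [0.4744 0.0227 0.2001]
 [0.4738 0.0226 0.2028]
 [0.4744 0.0227 0.2091]
 [0.4736 0.0226 0.2111]
 [0.4817 0.0247 0.2368]
 [0.4813 0.0246 0.2391]]
244 [(312, np.int64(111)), (314, np.int64(112)), (316, np.int64(112)), (318, np.int64(117)), (320, np.int64(112)), (322, np.int64(111)), (324, np.int64(114)), (326, np.int64(117)), (328, np.int64(121)), (330, np.int64(125)), (332, np.int64(126)), (334, np.int64(128)), (336, np.int64(130)), (338, np.int64(129)), (340, np.int64(133)), (342, np.int64(134)), (344, np.int64(135))]
248 [(312, np.int64(109)), (314, np.int64(110)), (316, np.int64(112)), (318, np.int64(111)), (320, np.int64(107)), (322, np.int64(86)), (324, np.int64(92)), (326, np.int64(96)), (328, np.int64(101)), (330, np.int64(105)), (332, np.int64(107)), (334, np.int64(111)), (336, np.int64(11
[... 2065 characters left out ...]
p.int64(90)), (324, np.int64(93)), (326, np.int64(93)), (328, np.int64(97)), (330, np.int64(88)), (332, np.int64(86)), (334, np.int64(88)), (336, np.int64(92)), (338, np.int64(97)), (340, np.int64(110)), (342, np.int64(117)), (344, np.int64(116))]
276 [(312, np.int64(127)), (314, np.int64(158)), (316, np.int64(167)), (318, np.int64(163)), (320, np.int64(169)), (322, np.int64(169)), (324, np.int64(169)), (326, np.int64(166)), (328, np.int64(167)), (330, np.int64(167)), (332, np.int64(169)), (334, np.int64(170)), (336, np.int64(171)), (338, np.int64(165)), (340, np.int64(156)), (342, np.int64(114)), (344, np.int64(91))]
tip pred px [326.53497957 253.41940155] [0.46813523 0.02128881 0.17155817]
```

```bash

python3 -m pendant '[{"travel":[2.5,0,0.5],"delta_rot":[0,0,0],"fingers":1.5},{"travel":[2.65,0,1.5],"delta_rot":[0,0,0],"fingers":1.5},{"travel":[0,0,0.6],"delta_rot":[0,0,0],"fingers":1.5},{"travel":[0,0,0],"delta_rot":[0,0,0],"fingers":1.5},{"travel":[0,0,0],"delta_rot":[0,0,0],"fingers":1.5}]'
python3 - <<'E'
from h import *
c=camera('wrist'); cv2.imwrite('pics/w3.png',c['color']); np.savez('w3.npz',**c); s=sense(); print(s['clock'],s['eef_pos'],s['force'],s['qpos'][5])
delta([.5182,.0335,s['eef_pos'][2]],-76)
E
```

```text
clock: 4.4
eef_pos: [0.5173, 0.0333, 0.2138]
orientation: [0.993, 0.122, 0.0, 0.0]
force: [-0.2, 0.9, -1.1]
grip_width: 0.0223
grip_force: 59.4
4.45 [0.5174729  0.03343148 0.21406789] [ 0.31105661 -0.62063968 -0.61102276] 2.9621536352020903
delta cm [0.07 0.01 0.  ] [ 0.0002 -0.0007 -0.0004]
```

View pics/w3.png

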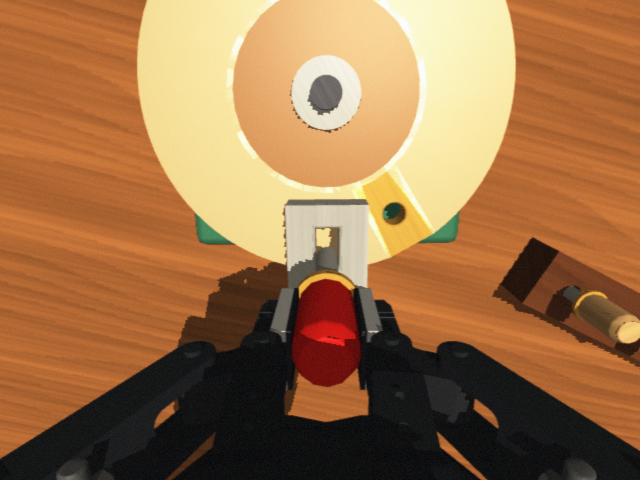

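The pin foot at (327,265) is over the slot at (328,245), and the hole at (394,213) has just passed. I'll lower into the slot to hover about 5 mm over the wheel, and build the phase tracker.

```bash

cat >> h.py <<'E'
C=np.array([.6075,.0558])
def phase(c,z=.1):
    "angle of the insert past the slot (deg, ccw +, negative = approaching)"
    K=np.array(c['camera_matrix']); v,u=np.mgrid[:480,:640]
    d=np.stack([(u-K[0,2])/K[0,0],(v-K[1,2])/K[1,1],np.ones(u.shape)],-1)@rot(c).T; e=np.array(c['eye'])
    p=(e+d*((z-e[2])/d[...,2])[...,None])[...,:2]-C; r=np.hypot(p[...,0],p[...,1])
    H=cv2.cvtColor(c['color'],cv2.COLOR_BGR2HSV)
    m=(r>.077)&(r<.107)&(H[...,0]>18)&(H[...,0]<30)&(H[...,1]>150)&(H[...,2]>120)&(abs(cloud(c)[...,2]-z)<.012)
    m=cv2.morphologyEx(m.astype(np.uint8),cv2.MORPH_OPEN,np.ones((3,3)))>0
    if m.sum()<60: return None,m.sum()
    a=np.degrees(np.arctan2(p[m][:,1],p[m][:,0]))-194; a=np.radians(a)
    mu=np.angle(np.exp(1j*a).mean()); dv=np.angle(np.exp(1j*(a-mu)))
    return round(np.degrees(mu),1),m.sum(),np.round(np.degrees(np.percentile(dv,[2,98])),1)
def look(z=.1):
    s0=sense(); c=camera('wrist'); s=sense()
    print('t',round(s0['clock'],2),'phase',phase(c,z),'eef',np.round(s['eef_pos'],4),'F',np.round(s['force'],1),flush=True); return c
E
python3 -m pendant '[{"travel":[0.07,0,1],"delta_rot":[0,0,0],"fingers":1.5},{"travel":[0,0,1],"delta_rot":[0,0,0],"fingers":1.5}]'
python3 -m pendant '[{"travel":[0,0,1],"delta_rot":[0,0,0],"fingers":1.5},{"travel":[0,0,1],"delta_rot":[0,0,0],"fingers":1.5},{"travel":[0,0,0],"delta_rot":[0,0,0],"fingers":1.5}]'
python3 - <<'E'
from h import *
for n in('w2','w3'): print(n,phase(dict(np.load(n+'.npz'))))
for _ in range(8): c=look()
cv2.imwrite('pics/w4.png',c['color'])
E
```

```text
clock: 4.65
eef_pos: [0.5185, 0.0341, 0.1931]
orientation: [0.993, 0.122, 0.001, 0.0]
force: [-0.6, -0.5, -1.5]
grip_width: 0.0225
grip_force: 59.4
clock: 4.95
eef_pos: [0.5175, 0.0342, 0.1716]
orientation: [0.993, 0.122, -0.001, -0.0]
force: [-0.7, -0.3, -1.4]
grip_width: 0.0227
grip_force: 59.4
w2 (np.float64(-62.0), np.int64(1400), array([-8.9, 10. ]))
w3 (np.float64(31.1), np.int64(1153), array([-8.3,  8.3]))
t 4.95 phase (np.float64(117.3), np.int64(354), array([-2.2,  3.4])) eef [0.5178 0.0342 0.1725] F [ 0.   0.1 -0.4]
t 5.0 phase (None, np.int64(0)) eef [0.5182 0.0343 0.1731] F [-0.8 -0.1 -0.4]
t 5.05 phase (None, np.int64(0)) eef [0.5185 0.0342 0.1735] F [ 0.7  0.3 -0.6]
t 5.1 phase (None, np.int64(0)) eef [0.5186 0.0343 0.1737] F [ 0.6  0.5 -1.3]
t 5.15 phase (None, np.int64(0)) eef [0.5187 0.0343 0.1737] F [ 1.4 -0.1 -0.4]
t 5.2 phase (None, np.int64(0)) eef [0.5187 0.0343 0.1737] F [ 0.1 -0.6 -0.8]
t 5.25 phase (None, np.int64(0)) eef [0.5186 0.0342 0.1737] F [ 0.1 -0.3 -0.4]
t 5.3 phase (None, np.int64(0)) eef [0.5186 0.0342 0.1736] F [-0.2 -0.2 -0.3]
```

```bash

python3 -m pendant '[{"travel":[0,0.05,0.25],"delta_rot":[0,0,0],"fingers":1.5},{"travel":[0,0,0],"delta_rot":[0,0,0],"fingers":1.5},{"travel":[0,0,0],"delta_rot":[0,0,0],"fingers":1.5},{"travel":[0,0,0],"delta_rot":[0,0,0],"fingers":1.5},{"travel":[0,0,0],"delta_rot":[0,0,0],"fingers":1.5},{"travel":[0,0,0],"delta_rot":[0,0,0],"fingers":1.5},{"travel":[0,0,0],"delta_rot":[0,0,0],"fingers":1.5},{"travel":[0,0,0],"delta_rot":[0,0,0],"fingers":1.5},{"travel":[0,0,0],"delta_rot":[0,0,0],"fingers":1.5},{"travel":[0,0,0],"delta_rot":[0,0,0],"fingers":1.5}]'
python3 - <<'E'
from h import *
c=look(); 
c=look()
for n in('scene','top'):
    d=camera(n); print(n,phase(d),sense()['clock']); cv2.imwrite(f'pics/{n}5.png',d['color'])
cv2.imwrite('pics/w5.png',c['color'])
E
```

```text
clock: 6.35
eef_pos: [0.5185, 0.0337, 0.1708]
orientation: [0.993, 0.122, -0.0, -0.0]
force: [0.1, 0.5, -1.1]
grip_width: 0.0225
grip_force: 59.4
t 6.35 phase (None, np.int64(0)) eef [0.5185 0.0337 0.1708] F [-0.1 -0.4 -0.8]
t 6.4 phase (None, np.int64(0)) eef [0.5185 0.0337 0.1708] F [ 0.2 -0.1 -0.4]
scene (None, np.int64(0)) 6.5
top (None, np.int64(0)) 6.55
```

View pics/w5.png

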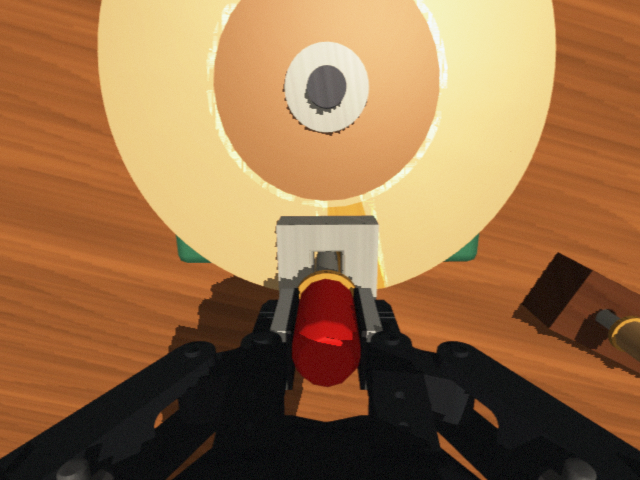

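At t=6.40 the insert is just leaving the bracket at (360,215), so the hole has passed and I'll start pressing.

```bash

python3 -m pendant '[{"travel":[0,0,0.3],"delta_rot":[0,0,0],"fingers":1.5},{"travel":[0,0,0.3],"delta_rot":[0,0,0],"fingers":1.5},{"travel":[0,0,0],"delta_rot":[0,0,0],"fingers":1.5}]'
python3 - <<'E'
from h import *
look()
for n in('scene','scene'):
    d=camera(n); print(n,phase(d),phase(d,.096),sense()['clock'],sense()['force']); cv2.imwrite(f'pics/{n}6.png',d['color'])
look()
E
```

```text
clock: 6.85
eef_pos: [0.5183, 0.0336, 0.1643]
orientation: [0.993, 0.122, -0.0, 0.0]
force: [-0.2, -0.5, -0.3]
grip_width: 0.0226
grip_force: 59.7
t 6.85 phase (np.float64(82.0), np.int64(2251), array([-8.7,  8.3])) eef [0.5184 0.0336 0.1646] F [ 0.9 -1.4  0.6]
scene (None, np.int64(0)) (None, np.int64(0)) 6.95 [-0.30621269 -0.88192475 -0.30523329]
scene (None, np.int64(0)) (None, np.int64(0)) 7.0 [ 0.80609737 -0.88443653  0.07116351]
t 7.0 phase (np.float64(102.3), np.int64(2572), array([-8.6,  8.2])) eef [0.5186 0.0337 0.1649] F [-0.1 -1.  -0.4]
```

View pics/scene6.png

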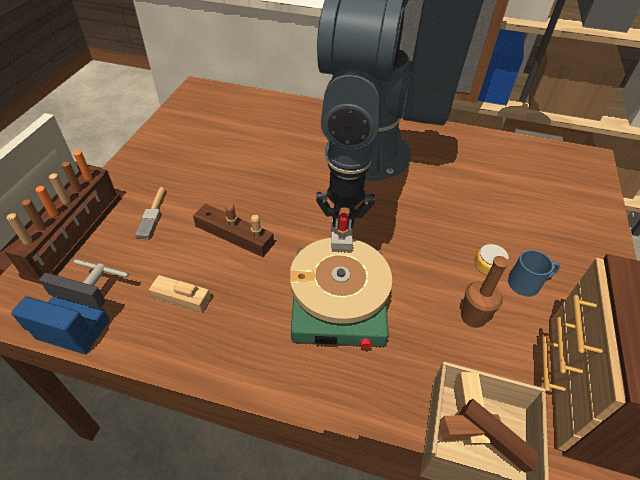

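The scene view shows the insert at (302,276) on the left of the wheel, moving round. The wheel already slows to about 135°/s, so I'll add press.

```bash
sed -i 's/H\[...,1\]>150/H[...,1]>S/; s/def phase(c,z=.1)/def phase(c,z=.1,S=150)/' h.py
python3 -m pendant '[{"travel":[0,0,0.15],"delta_rot":[0,0,0],"fingers":1.5}]'
python3 - <<'E'
from h import *
d0=cv2.imread('pics/scene6.png'); H=cv2.cvtColor(d0,cv2.COLOR_BGR2HSV); print(H[276,298],H[272,306],H[300,330],H[255,310])
d=camera('scene');H=cv2.cvtColor(d['color'],cv2.COLOR_BGR2HSV); print([(phase(d,.1,S)) for S in (105,120,135)],sense()['clock']);cv2.imwrite('pics/s7.png',d['color'])
look()
d=camera('scene'); print([(phase(d,.1,S)) for S in (105,120,135)],sense()['clock'])
E
```

```text
clock: 7.15
eef_pos: [0.5188, 0.0337, 0.1636]
orientation: [0.993, 0.122, 0.0, 0.0]
force: [0.8, -2.8, 2.6]
grip_width: 0.0226
grip_force: 60.0
[ 17 154 106] [ 17 159 228] [ 19 102 233] [ 19 102 234]
[(None, np.int64(0)), (None, np.int64(0)), (None, np.int64(0))] 7.2
t 7.2 phase (np.float64(118.8), np.int64(77), array([-1. ,  1.5])) eef [0.5186 0.0336 0.1633] F [ 1.3 -1.6  2.6]
[(None, np.int64(0)), (None, np.int64(0)), (None, np.int64(0))] 7.3
```

```bash
sed -i 's/H\[...,0\]>18/H[...,0]>h0/; s/S=150)/S=150,h0=18)/' h.py
cat >> h.py <<'E'
def both(z=.098):
    look(z); d=camera('scene'); s=sense(); print('  scene t',round(s['clock']-.05,2),phase(d,z,130,14),'F',np.round(s['force'],1),flush=True); return d
E
python3 -m pendant '[{"travel":[0,0,0.15],"delta_rot":[0,0,0],"fingers":1.5}]'
python3 - <<'E'
from h import *
both();both()
E
```

```text
clock: 7.4
eef_pos: [0.5188, 0.0336, 0.1621]
orientation: [0.993, 0.122, 0.0, 0.0]
force: [0.2, -3.0, 4.1]
grip_width: 0.0227
grip_force: 60.2
t 7.4 phase (None, np.int64(0)) eef [0.5187 0.0336 0.1618] F [ 0.2 -3.4  3.2]
  scene t 7.45 (np.float64(147.7), np.int64(117), array([-8.4,  8.5])) F [ 0.6 -2.9  3.7]
t 7.5 phase (None, np.int64(0)) eef [0.5186 0.0336 0.1619] F [ 1.5 -3.1  4. ]
  scene t 7.55 (np.float64(153.3), np.int64(111), array([-8.7,  8.1])) F [ 0.5 -3.8  3.5]
```

```bash

python3 -m pendant '[{"travel":[0,0,0.06],"delta_rot":[0,0,0],"fingers":1.5},{"travel":[0,0,0],"delta_rot":[0,0,0],"fingers":1.5},{"travel":[0,0,0],"delta_rot":[0,0,0],"fingers":1.5}]'
python3 - <<'E'
from h import *
both()
E
python3 -m pendant '[{"travel":[0,0,0],"delta_rot":[0,0,0],"fingers":1.5},{"travel":[0,0,0],"delta_rot":[0,0,0],"fingers":1.5},{"travel":[0,0,0],"delta_rot":[0,0,0],"fingers":1.5},{"travel":[0,0,0],"delta_rot":[0,0,0],"fingers":1.5}]'
python3 - <<'E'
from h import *
both()
E
```

```text
clock: 7.9
eef_pos: [0.5186, 0.0337, 0.1613]
orientation: [0.993, 0.122, 0.0, 0.0]
force: [1.0, -3.7, 4.3]
grip_width: 0.0229
grip_force: 60.3
t 7.9 phase (None, np.int64(0)) eef [0.5186 0.0337 0.1613] F [ 0.9 -4.9  4.4]
  scene t 7.95 (np.float64(168.2), np.int64(106), array([-8.5,  8.2])) F [ 0.6 -4.9  3.9]
clock: 8.4
eef_pos: [0.5185, 0.0337, 0.1612]
orientation: [0.993, 0.122, 0.0, -0.0]
force: [1.9, -4.1, 4.4]
grip_width: 0.0224
grip_force: 60.3
t 8.4 phase (None, np.int64(0)) eef [0.5185 0.0338 0.1612] F [ 0.2 -4.3  4.1]
  scene t 8.45 (np.float64(-177.3), np.int64(109), array([-8.6,  8.2])) F [ 0.7 -4.5  4.4]
```

```bash

python3 -m pendant '[{"travel":[0,0,0.01],"delta_rot":[0,0,0],"fingers":1.5},{"travel":[0,0,0],"delta_rot":[0,0,0],"fingers":1.5},{"travel":[0,0,0],"delta_rot":[0,0,0],"fingers":1.5},{"travel":[0,0,0],"delta_rot":[0,0,0],"fingers":1.5},{"travel":[0,0,0],"delta_rot":[0,0,0],"fingers":1.5},{"travel":[0,0,0],"delta_rot":[0,0,0],"fingers":1.5},{"travel":[0,0,0],"delta_rot":[0,0,0],"fingers":1.5},{"travel":[0,0,0],"delta_rot":[0,0,0],"fingers":1.5},{"travel":[0,0,0],"delta_rot":[0,0,0],"fingers":1.5},{"travel":[0,0,0],"delta_rot":[0,0,0],"fingers":1.5}]'
python3 -c "
from h import *
both()"
python3 -m pendant '[{"travel":[0,0,0],"delta_rot":[0,0,0],"fingers":1.5},{"travel":[0,0,0],"delta_rot":[0,0,0],"fingers":1.5},{"travel":[0,0,0],"delta_rot":[0,0,0],"fingers":1.5},{"travel":[0,0,0],"delta_rot":[0,0,0],"fingers":1.5},{"travel":[0,0,0],"delta_rot":[0,0,0],"fingers":1.5},{"travel":[0,0,0],"delta_rot":[0,0,0],"fingers":1.5},{"travel":[0,0,0],"delta_rot":[0,0,0],"fingers":1.5},{"travel":[0,0,0],"delta_rot":[0,0,0],"fingers":1.5},{"travel":[0,0,0],"delta_rot":[0,0,0],"fingers":1.5},{"travel":[0,0,0],"delta_rot":[0,0,0],"fingers":1.5}]'
python3 -c "
from h import *
both()"
python3 -m pendant '[{"travel":[0,0,0],"delta_rot":[0,0,0],"fingers":1.5},{"travel":[0,0,0],"delta_rot":[0,0,0],"fingers":1.5},{"travel":[0,0,0],"delta_rot":[0,0,0],"fingers":1.5},{"travel":[0,0,0],"delta_rot":[0,0,0],"fingers":1.5},{"travel":[0,0,0],"delta_rot":[0,0,0],"fingers":1.5},{"travel":[0,0,0],"delta_rot":[0,0,0],"fingers":1.5},{"travel":[0,0,0],"delta_rot":[0,0,0],"fingers":1.5},{"travel":[0,0,0],"delta_rot":[0,0,0],"fingers":1.5},{"travel":[0,0,0],"delta_rot":[0,0,0],"fingers":1.5},{"travel":[0,0,0],"delta_rot":[0,0,0],"fingers":1.5}]'
python3 -c "
from h import *
both()"
```

```text
clock: 9.5
eef_pos: [0.5185, 0.0338, 0.1611]
orientation: [0.993, 0.122, 0.0, -0.0]
force: [0.7, -3.9, 4.7]
grip_width: 0.0224
grip_force: 60.4
t 9.5 phase (None, np.int64(0)) eef [0.5185 0.0337 0.1611] F [ 1.6 -3.2  4.2]
  scene t 9.55 (np.float64(-147.9), np.int64(90), array([-9.4,  6.7])) F [ 0.8 -3.6  5.1]
clock: 10.6
eef_pos: [0.5185, 0.0337, 0.1611]
orientation: [0.993, 0.122, -0.0, 0.0]
force: [1.4, -4.4, 4.9]
grip_width: 0.0225
grip_force: 60.3
t 10.6 phase (np.float64(-113.3), np.int64(948), array([-5.9,  3.5])) eef [0.5185 0.0338 0.1611] F [ 0.4 -4.5  4.7]
  scene t 10.65 (np.float64(-116.6), np.int64(95), array([-9.1,  7.2])) F [ 1.2 -3.7  4.8]
clock: 11.7
eef_pos: [0.5185, 0.0337, 0.1611]
orientation: [0.993, 0.122, -0.0, -0.0]
force: [0.8, -4.5, 3.8]
grip_width: 0.0223
grip_force: 60.3
t 11.7 phase (np.float64(-82.7), np.int64(2225), array([-8.3,  8.6])) eef [0.5185 0.0337 0.1611] F [ 0.8 -3.6  3.5]
  scene t 11.75 (np.float64(-79.2), np.int64(87), array([-8.7,  7.2])) F [ 0.7 -4.   5. ]
```

```bash

python3 -m pendant '[{"travel":[0,0,0.025],"delta_rot":[0,0,0],"fingers":1.5},{"travel":[0,0,0],"delta_rot":[0,0,0],"fingers":1.5},{"travel":[0,0,0],"delta_rot":[0,0,0],"fingers":1.5},{"travel":[0,0,0],"delta_rot":[0,0,0],"fingers":1.5}]'
python3 -c "
from h import *
look(.097)"
python3 -m pendant '[{"travel":[0,0,0],"delta_rot":[0,0,0],"fingers":1.5},{"travel":[0,0,0],"delta_rot":[0,0,0],"fingers":1.5},{"travel":[0,0,0],"delta_rot":[0,0,0],"fingers":1.5},{"travel":[0,0,0],"delta_rot":[0,0,0],"fingers":1.5},{"travel":[0,0,0],"delta_rot":[0,0,0],"fingers":1.5},{"travel":[0,0,0],"delta_rot":[0,0,0],"fingers":1.5},{"travel":[0,0,0],"delta_rot":[0,0,0],"fingers":1.5}]'
python3 -c "
from h import *
look(.097)"
```

```text
clock: 12.2
eef_pos: [0.5185, 0.0337, 0.1609]
orientation: [0.993, 0.122, 0.0, 0.0]
force: [1.0, -4.1, 4.3]
grip_width: 0.0228
grip_force: 60.3
t 12.2 phase (np.float64(-64.9), np.int64(2173), array([-9.4, 10.3])) eef [0.5185 0.0337 0.1609] F [ 0.6 -4.4  4. ]
clock: 12.95
eef_pos: [0.5185, 0.0337, 0.1608]
orientation: [0.993, 0.122, -0.0, -0.0]
force: [0.2, -3.0, 4.2]
grip_width: 0.0228
grip_force: 60.3
t 12.95 phase (np.float64(-38.7), np.int64(1700), array([-8.5,  8.6])) eef [0.5185 0.0337 0.1608] F [ 1.5 -3.   5.1]
```

```bash

python3 -m pendant '[{"travel":[0,0,0.05],"delta_rot":[0,0,0],"fingers":1.5},{"travel":[0,0,0],"delta_rot":[0,0,0],"fingers":1.5},{"travel":[0,0,0],"delta_rot":[0,0,0],"fingers":1.5}]'
python3 -c "
from h import *
look(.096);look(.096);look(.096)"
```

```text
clock: 13.3
eef_pos: [0.5185, 0.0337, 0.1604]
orientation: [0.993, 0.122, 0.0, 0.0]
force: [1.0, -4.1, 5.8]
grip_width: 0.0224
grip_force: 60.4
t 13.3 phase (np.float64(-29.5), np.int64(1553), array([-7.9,  9.3])) eef [0.5185 0.0337 0.1604] F [ 1.1 -4.7  5.5]
t 13.35 phase (np.float64(-29.3), np.int64(1521), array([-7.7, 10.2])) eef [0.5185 0.0337 0.1604] F [ 1.5 -3.8  4.6]
t 13.4 phase (np.float64(-29.1), np.int64(1501), array([-7.7, 10.6])) eef [0.5185 0.0337 0.1604] F [ 0.8 -4.   4.9]
```

```bash

python3 -m pendant '[{"travel":[0,0,-0.015],"delta_rot":[0,0,0],"fingers":1.5},{"travel":[0,0,0],"delta_rot":[0,0,0],"fingers":1.5},{"travel":[0,0,0],"delta_rot":[0,0,0],"fingers":1.5},{"travel":[0,0,0],"delta_rot":[0,0,0],"fingers":1.5},{"travel":[0,0,0],"delta_rot":[0,0,0],"fingers":1.5}]'
python3 -c "
from h import *
look(.096)"
python3 -m pendant '[{"travel":[0,0,0],"delta_rot":[0,0,0],"fingers":1.5},{"travel":[0,0,0],"delta_rot":[0,0,0],"fingers":1.5},{"travel":[0,0,0],"delta_rot":[0,0,0],"fingers":1.5}]'
python3 -c "
from h import *
c=look(.096);cv2.imwrite('pics/w8.png',c['color'][130:430,130:530])"
```

```text
clock: 13.95
eef_pos: [0.5185, 0.0337, 0.1605]
orientation: [0.993, 0.122, -0.0, 0.0]
force: [1.6, -4.1, 4.1]
grip_width: 0.0224
grip_force: 60.4
t 13.95 phase (None, np.int64(22)) eef [0.5185 0.0338 0.1605] F [ 0.9 -4.3  5.3]
clock: 14.3
eef_pos: [0.5183, 0.0337, 0.1603]
orientation: [0.993, 0.122, -0.0, 0.0]
force: [-0.2, -8.2, 3.1]
grip_width: 0.0227
grip_force: 61.0
t 14.3 phase (None, np.int64(0)) eef [0.5183 0.0336 0.1602] F [ 1.  -2.3 -0.8]
```

View pics/w8.png

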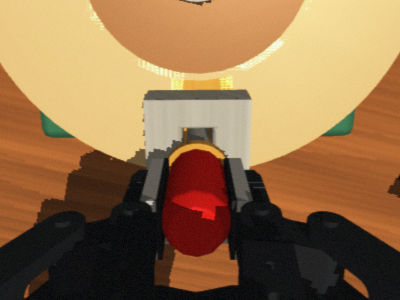

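```bash
python3 -m pendant '[{"travel":[0,0,0.2],"delta_rot":[0,0,0],"fingers":1.5},{"travel":[0,0,0.2],"delta_rot":[0,0,0],"fingers":1.5}]'
```

```text
clock: 14.55
eef_pos: [0.5184, 0.0336, 0.1562]
orientation: [0.993, 0.122, -0.0, 0.0]
force: [-0.1, -5.5, 2.8]
grip_width: 0.0228
grip_force: 60.3
```

The insert at (200,85) in the crop is centred beneath the bracket and the press has vanished, so the foot has dropped into the hole. I'll push down.

```bash
python3 -m pendant '[{"travel":[0,0,0.2],"delta_rot":[0,0,0],"fingers":1.5},{"travel":[0,0,0.2],"delta_rot":[0,0,0],"fingers":1.5}]'
python3 -m pendant '[{"travel":[0,0,0.2],"delta_rot":[0,0,0],"fingers":1.5},{"travel":[0,0,0.2],"delta_rot":[0,0,0],"fingers":1.5}]'
```

```text
clock: 14.75
eef_pos: [0.5185, 0.0337, 0.1522]
orientation: [0.993, 0.122, -0.0, 0.0]
force: [0.2, -5.8, 2.0]
grip_width: 0.0224
grip_force: 60.3
clock: 14.95
eef_pos: [0.5185, 0.0337, 0.1483]
orientation: [0.993, 0.122, -0.0, 0.0]
force: [-0.0, -5.5, 3.6]
grip_width: 0.0229
grip_force: 60.3
```

```bash
python3 -m pendant '[{"travel":[0,0,0.15],"delta_rot":[0,0,0],"fingers":1.5},{"travel":[0,0,0.05],"delta_rot":[0,0,0],"fingers":1.5}]'
python3 -m pendant '[{"travel":[0,0,0.1],"delta_rot":[0,0,0],"fingers":1.5},{"travel":[0,0,0],"delta_rot":[0,0,0],"fingers":1.5}]'
```

```text
clock: 15.15
eef_pos: [0.5185, 0.0337, 0.1463]
orientation: [0.993, 0.122, -0.0, -0.0]
force: [-0.1, -4.7, 3.2]
grip_width: 0.0224
grip_force: 60.3
clock: 15.35
eef_pos: [0.5185, 0.0337, 0.1454]
orientation: [0.993, 0.122, -0.0, -0.0]
force: [0.8, -4.7, 3.1]
grip_width: 0.0225
grip_force: 60.3
```

```bash
python3 -m pendant '[{"travel":[0,0,0.1],"delta_rot":[0,0,0],"fingers":1.5},{"travel":[0,0,0],"delta_rot":[0,0,0],"fingers":1.5}]'
python3 - <<'E'
from h import *
c=look(); X=cloud(c); H=cv2.cvtColor(c['color'],cv2.COLOR_BGR2HSV)
m=(H[...,0]>15)&(H[...,0]<32)&(H[...,1]>120)&(abs(X[...,0]-.5185)<.02)&(abs(X[...,1]-.0337)<.02)&(X[...,2]>.125)
print(m.sum(),np.percentile(X[m][:,2],[5,50,95]))
k=(abs(X[...,0]-.507)<.03)&(abs(X[...,1]-.031)<.02)&(abs(X[...,2]-.137)<.004)&(H[...,1]<60);print(np.median(X[k][:,2]))
cv2.imwrite('pics/w9.png',cv2.resize(c['color'][200:340,240:420],(720,560)))
E
```

```text
clock: 15.55
eef_pos: [0.5185, 0.0337, 0.1444]
orientation: [0.993, 0.122, -0.0, -0.0]
force: [0.1, -4.7, 2.4]
grip_width: 0.0221
grip_force: 60.3
t 15.55 phase (None, np.int64(0)) eef [0.5185 0.0337 0.1445] F [ 0.9 -5.6  2.5]
577 [0.13990924 0.1430952  0.18520923]
0.13766976822622268
```

View pics/w9.png

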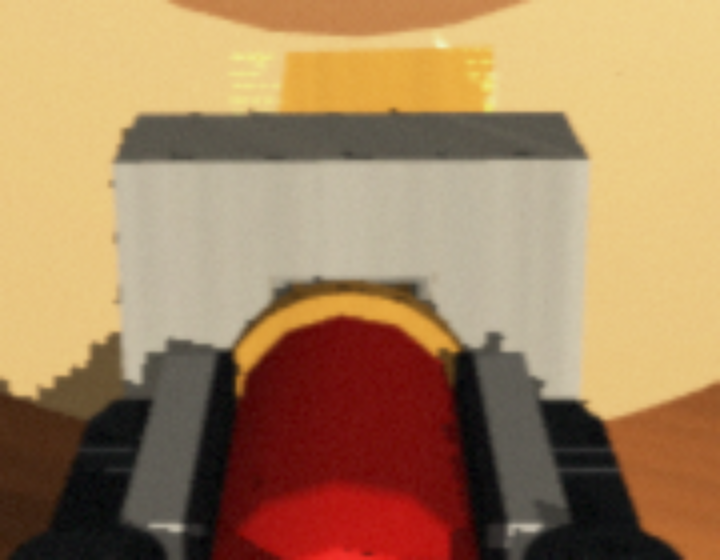

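The crop shows the collar at (350,290) just above the bracket, about 2 mm short of home. The insert at (385,80) sits under the plate.

```bash
python3 -m pendant '[{"travel":[0,0,0.1],"delta_rot":[0,0,0],"fingers":1.5},{"travel":[0,0,0],"delta_rot":[0,0,0],"fingers":1.5}]'
python3 -m pendant '[{"travel":[0,0,0.07],"delta_rot":[0,0,0],"fingers":1.5},{"travel":[0,0,0],"delta_rot":[0,0,0],"fingers":1.5}]'
```

```text
clock: 15.8
eef_pos: [0.5185, 0.0337, 0.1434]
orientation: [0.993, 0.122, -0.0, -0.0]
force: [-0.0, -4.5, 3.2]
grip_width: 0.0227
grip_force: 60.3
clock: 16.0
eef_pos: [0.5186, 0.0337, 0.1429]
orientation: [0.993, 0.122, 0.0, 0.0]
force: [-0.1, -5.3, 5.0]
grip_width: 0.0225
grip_force: 60.4
```

```bash
python3 -m pendant '[{"travel":[0,0,0.04],"delta_rot":[0,0,0],"fingers":1.5},{"travel":[0,0,0],"delta_rot":[0,0,0],"fingers":1.5}]'
python3 -m pendant '[{"travel":[0,0,0.04],"delta_rot":[0,0,0],"fingers":1.5},{"travel":[0,0,0],"delta_rot":[0,0,0],"fingers":1.5}]'
```

```text
clock: 16.2
eef_pos: [0.5186, 0.0337, 0.1428]
orientation: [0.993, 0.122, 0.0, 0.0]
force: [-2.5, -5.5, 9.3]
grip_width: 0.0227
grip_force: 60.9
clock: 16.4
eef_pos: [0.5187, 0.0337, 0.1428]
orientation: [0.993, 0.122, 0.0, 0.0]
force: [-3.9, -5.3, 14.9]
grip_width: 0.0227
grip_force: 61.5
```

```bash
python3 -m pendant '[{"travel":[0,0,0],"delta_rot":[0,0,0],"fingers":6},{"travel":[0,0,0],"delta_rot":[0,0,0],"fingers":6},{"travel":[0,0,0],"delta_rot":[0,0,0],"fingers":6},{"travel":[0,0,0],"delta_rot":[0,0,0],"fingers":6},{"travel":[0,0,-1],"delta_rot":[0,0,0],"fingers":6},{"travel":[0,0,-3],"delta_rot":[0,0,0],"fingers":6},{"travel":[0,0,-4],"delta_rot":[0,0,0],"fingers":6},{"travel":[0,0,-4],"delta_rot":[0,0,0],"fingers":6},{"travel":[-2,0,-2],"delta_rot":[0,0,0],"fingers":6},{"travel":[-2,0,0],"delta_rot":[0,0,0],"fingers":6}]'
python3 - <<'E'
from h import *
c=camera('wrist'); X=cloud(c); H=cv2.cvtColor(c['color'],cv2.COLOR_BGR2HSV)
a=(abs(X[...,0]-.5185)<.02)&(abs(X[...,1]-.0337)<.02)
red=a&((H[...,0]<6)|(H[...,0]>174))&(H[...,1]>170); t=red&(X[...,2]>np.percentile(X[red][:,2],90)-.004); print('top',np.median(X[t],0))
m=a&(H[...,0]>15)&(H[...,0]<32)&(H[...,1]>120)&(X[...,2]>.13)&(X[...,2]<.15); print('collar',m.sum(),np.median(X[m],0))
k=(abs(X[...,0]-.507)<.03)&(abs(X[...,1]-.031)<.02)&(abs(X[...,2]-.137)<.004)&(H[...,1]<60);print('bracket',np.median(X[k][:,2]))
print(sense()['clock'],sense()['eef_pos'],sense()['force'])
cv2.imwrite('pics/w10.png',c['color'])
E
```

```text
clock: 17.4
eef_pos: [0.4805, 0.0241, 0.2854]
orientation: [0.992, 0.122, 0.002, 0.0]
force: [0.0, 0.7, -0.9]
grip_width: 0.0597
grip_force: 0.0
top [0.51819437 0.03779648 0.18444749]
collar 171 [0.52771255 0.02693984 0.1436228 ]
bracket 0.1377018755618057
17.45 [0.47779483 0.02354214 0.28450771] [ 3.413632   -0.37410884  2.52267978]
```

View pics/w10.png

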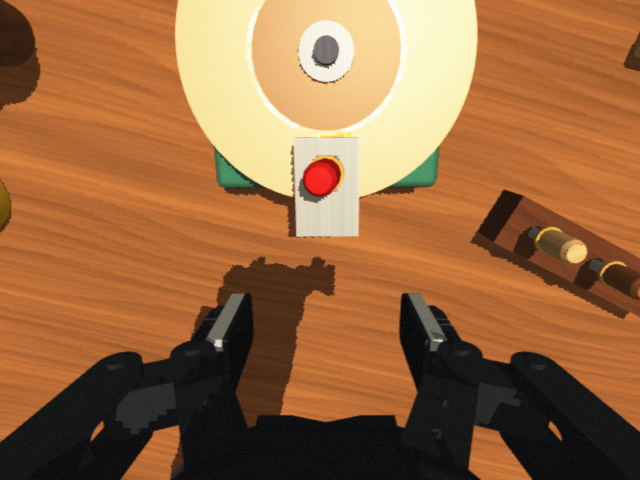

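The wrist view shows the pin standing in the bracket at (322,175), leaning slightly towards +y, with the arm clear. That is more pictures than the ten allowed, so from here I'll check numerically only. First check: the lean, and whether it is steady.

```bash
cat > t.py <<'E'
from h import *
for n in('wrist','scene'):
    c=camera(n); X=cloud(c); H=cv2.cvtColor(c['color'],cv2.COLOR_BGR2HSV)
    a=(abs(X[...,0]-.5185)<.03)&(abs(X[...,1]-.0337)<.03)&(X[...,2]>.142)
    red=a&((H[...,0]<6)|(H[...,0]>174))&(H[...,1]>170); q=X[red]
    for lo,hi in((.145,.155),(.155,.165),(.165,.175),(.175,.181),(.182,.19)):
        b=q[(q[:,2]>lo)&(q[:,2]<hi)]
        if len(b)>5: print(n,lo,len(b),'mid y',(np.percentile(b[:,1],3)+np.percentile(b[:,1],97))/2,'med',np.median(b,0))
    m=a&(H[...,0]>13)&(H[...,0]<32)&(H[...,1]>120)&(X[...,2]<.15)
    if m.sum()>20:
        p=X[m]; r=np.hypot(p[:,0]-.5185,p[:,1]-.0337); p=p[r<.016]; A=np.c_[p[:,0]-.5185,p[:,1]-.0337,np.ones(len(p))]; f=np.linalg.lstsq(A,p[:,2],rcond=None)[0]; print('collar plane slopes deg',np.degrees(f[:2]),'z centre',f[2],len(p))
    k=(abs(X[...,0]-.507)<.03)&(abs(X[...,1]-.031)<.02)&(abs(X[...,2]-.137)<.004)&(H[...,1]<60);print('bracket',np.median(X[k][:,2]))
print(sense()['clock'],sense()['force'])
E
python3 -m pendant '[{"travel":[0,0,0],"delta_rot":[0,0,0],"fingers":6},{"travel":[0,0,0],"delta_rot":[0,0,0],"fingers":6},{"travel":[0,0,0],"delta_rot":[0,0,0],"fingers":6},{"travel":[0,0,0],"delta_rot":[0,0,0],"fingers":6},{"travel":[0,0,0],"delta_rot":[0,0,0],"fingers":6}]'; python3 t.py
```

```text
clock: 17.95
eef_pos: [0.4798, 0.0241, 0.2817]
orientation: [0.993, 0.122, -0.0, -0.0]
force: [-0.1, 0.4, -0.4]
grip_width: 0.0599
grip_force: 0.0
wrist 0.145 22 mid y 0.030149544619887288 med [0.52777022 0.02812503 0.15277317]
wrist 0.155 44 mid y 0.03128367623794013 med [0.52786094 0.0298437  0.16062083]
wrist 0.165 52 mid y 0.03267818319974484 med [0.52731046 0.02987797 0.17030397]
wrist 0.175 118 mid y 0.037317521587263924 med [0.52676628 0.03557951 0.1797919 ]
wrist 0.182 790 mid y 0.03788546157372999 med [0.5180888  0.03790093 0.18443481]
collar plane slopes deg [ 0.87907258 -4.51668096] z centre 0.14322616434140728 161
bracket 0.13771837598196285
scene 0.145 28 mid y 0.03431269751321954 med [0.526723   0.03406177 0.15222976]
scene 0.155 25 mid y 0.03523061488091543 med [0.52715725 0.03552611 0.16091897]
scene 0.165 24 mid y 0.03598851594607476 med [0.52609215 0.03608693 0.17027794]
scene 0.175 21 mid y 0.037468925239066364 med [0.52671056 0.03702307 0.17886743]
scene 0.182 34 mid y 0.0376577435503019 med [0.51813646 0.03784532 0.1838021 ]
bracket 0.13688779487928293
18.05 [-1.01516013  0.47872623 -0.31145477]
```

The pin stands but leans about 5°, so the collar is a little raised on the -y side: the drive tipped it when the grip snapped open. I'll close the fingers and press gently on the handle top towards its -y side, so that it settles flat.

```bash
python3 -m pendant '[{"travel":[2,0.15,0],"delta_rot":[0,0,0],"fingers":0},{"travel":[1.9,0.15,0],"delta_rot":[0,0,0],"fingers":0},{"travel":[0,0,0],"delta_rot":[0,0,0],"fingers":0},{"travel":[0,0,0],"delta_rot":[0,0,0],"fingers":0},{"travel":[0,0,3],"delta_rot":[0,0,0],"fingers":0},{"travel":[0,0,3],"delta_rot":[0,0,0],"fingers":0},{"travel":[0,0,2.5],"delta_rot":[0,0,0],"fingers":0},{"travel":[0,0,0.5],"delta_rot":[0,0,0],"fingers":0},{"travel":[0,0,0.2],"delta_rot":[0,0,0],"fingers":0},{"travel":[0,0,0],"delta_rot":[0,0,0],"fingers":0}]'
```

```text
clock: 19.05
eef_pos: [0.5186, 0.0306, 0.1912]
orientation: [0.993, 0.122, 0.001, 0.0]
force: [0.2, -0.0, -0.0]
grip_width: -0.0001
grip_force: 0.0
```

```bash
python3 -m pendant '[{"travel":[0,0,0.1],"delta_rot":[0,0,0],"fingers":0},{"travel":[0,0,0.05],"delta_rot":[0,0,0],"fingers":0}]'
```

```text
clock: 19.25
eef_pos: [0.5187, 0.0306, 0.1893]
orientation: [0.993, 0.122, 0.001, 0.0]
force: [-0.3, -0.4, -1.0]
grip_width: 0.0001
grip_force: 0.0
```

```bash
python3 -m pendant '[{"travel":[0,0,0.15],"delta_rot":[0,0,0],"fingers":0},{"travel":[0,0,0.15],"delta_rot":[0,0,0],"fingers":0},{"travel":[0,0,0],"delta_rot":[0,0,0],"fingers":0}]'
python3 -m pendant '[{"travel":[0,0,0.1],"delta_rot":[0,0,0],"fingers":0},{"travel":[0,0,0],"delta_rot":[0,0,0],"fingers":0}]'
```

```text
clock: 19.55
eef_pos: [0.5182, 0.0306, 0.1853]
orientation: [0.993, 0.122, -0.0, -0.0]
force: [-0.3, 0.4, 0.5]
grip_width: 0.0001
grip_force: 0.0
clock: 19.75
eef_pos: [0.5184, 0.0306, 0.1847]
orientation: [0.993, 0.122, 0.0, 0.0]
force: [0.3, -0.5, 3.3]
grip_width: 0.0
grip_force: 1.4
```

```bash
python3 -m pendant '[{"travel":[0,0,0.07],"delta_rot":[0,0,0],"fingers":0},{"travel":[0,0,0],"delta_rot":[0,0,0],"fingers":0}]'
python3 -m pendant '[{"travel":[0,0,0.07],"delta_rot":[0,0,0],"fingers":0},{"travel":[0,0,0],"delta_rot":[0,0,0],"fingers":0}]'
python3 -m pendant '[{"travel":[0,0,0.05],"delta_rot":[0,0,0],"fingers":0},{"travel":[0,0,0],"delta_rot":[0,0,0],"fingers":0}]'; python3 t.py
```

```text
clock: 19.95
eef_pos: [0.5187, 0.0305, 0.1844]
orientation: [0.993, 0.122, 0.001, 0.0]
force: [-1.2, -0.8, 7.8]
grip_width: -0.0002
grip_force: 4.3
clock: 20.15
eef_pos: [0.519, 0.0304, 0.1842]
orientation: [0.993, 0.122, 0.001, 0.0]
force: [-0.7, -1.1, 14.4]
grip_width: -0.0003
grip_force: 7.1
clock: 20.35
eef_pos: [0.5192, 0.0304, 0.1841]
orientation: [0.993, 0.122, 0.001, 0.0]
force: [-1.9, -2.5, 18.7]
grip_width: -0.0001
grip_force: 9.3
wrist 0.145 238 mid y 0.03404156259485863 med [0.52932885 0.03392549 0.15039452]
wrist 0.155 310 mid y 0.0354499220297027 med [0.52896048 0.03516354 0.16039538]
wrist 0.165 364 mid y 0.03692856526121423 med [0.52878893 0.03664601 0.17040566]
wrist 0.175 405 mid y 0.038993244826066184 med [0.52806652 0.04028874 0.17911733]
wrist 0.182 552 mid y 0.040583582111130875 med [0.52314766 0.04218779 0.18375344]
collar plane slopes deg [-2.09817429 -2.91289774] z centre 0.1434166940449593 288
bracket 0.1377086102496256
scene 0.145 23 mid y 0.03407379116874018 med [0.52681506 0.03443461 0.15194471]
scene 0.155 24 mid y 0.036128519181746706 med [0.52793277 0.03666409 0.16016852]
scene 0.165 25 mid y 0.036036219598181395 med [0.52725241 0.03512721 0.17034229]
scene 0.175 21 mid y 0.03798023389719178 med [0.52704663 0.03930438 0.17860262]
scene 0.182 20 mid y 0.03861123408397206 med [0.52342944 0.04076699 0.182822  ]
bracket 0.13700967175022222
20.45 [-1.77564229 -2.84462676 19.4372542 ]
```

Pressing straight down doesn't right it. I'll regrip the handle, which squares it up, seat it again with the shank against the -y slot wall (the downstream side), and open the fingers slowly so it can't snap over.

```bash
python3 -m pendant '[{"travel":[0,0,-0.5],"delta_rot":[0,0,0],"fingers":0},{"travel":[0,-0.4,-4],"delta_rot":[0,0,0],"fingers":6},{"travel":[0,0,0],"delta_rot":[0,0,0],"fingers":6},{"travel":[0,0,0],"delta_rot":[0,0,0],"fingers":6},{"travel":[0,0,0],"delta_rot":[0,0,0],"fingers":6},{"travel":[0,0,3],"delta_rot":[0,0,0],"fingers":6},{"travel":[0,0,3],"delta_rot":[0,0,0],"fingers":6},{"travel":[0,0,2],"delta_rot":[0,0,0],"fingers":6},{"travel":[0,0,0],"delta_rot":[0,0,0],"fingers":6},{"travel":[0,0,0],"delta_rot":[0,0,0],"fingers":6}]'
python3 -c "
from h import *
delta([.5186,.0337,.1432],-76)"
```

```text
clock: 21.45
eef_pos: [0.517, 0.0344, 0.1477]
orientation: [0.993, 0.122, -0.001, -0.0]
force: [0.1, 0.2, 0.4]
grip_width: 0.06
grip_force: 0.0
delta cm [0.14 0.11 0.45] [-0.0002  0.001   0.0004]
```

```bash
python3 -m pendant '[{"travel":[0.14,0.1,0.4],"delta_rot":[0,0,0],"fingers":3.5},{"travel":[0,0,0],"delta_rot":[0,0,0],"fingers":2.8},{"travel":[0,0,0],"delta_rot":[0,0,0],"fingers":1.5},{"travel":[0,0,0],"delta_rot":[0,0,0],"fingers":1.5},{"travel":[0,0,0],"delta_rot":[0,0,0],"fingers":1.5},{"travel":[0,0,0],"delta_rot":[0,0,0],"fingers":1.5}]'
python3 -m pendant '[{"travel":[0,0.1,0.05],"delta_rot":[0,0,0],"fingers":1.5},{"travel":[0,0,0.05],"delta_rot":[0,0,0],"fingers":1.5},{"travel":[0,0,0],"delta_rot":[0,0,0],"fingers":1.5}]'; python3 t.py
```

```text
clock: 22.05
eef_pos: [0.5192, 0.0336, 0.1438]
orientation: [0.993, 0.122, 0.0, 0.0]
force: [2.3, -3.8, 0.5]
grip_width: 0.0228
grip_force: 59.2
clock: 22.35
eef_pos: [0.5194, 0.0332, 0.1434]
orientation: [0.993, 0.122, 0.001, -0.0]
force: [-3.0, 0.2, 11.1]
grip_width: 0.0227
grip_force: 58.7
wrist 0.145 510 mid y 0.03370259304727344 med [0.52927051 0.03459471 0.15044284]
wrist 0.155 644 mid y 0.0338621836249023 med [0.52899448 0.03512523 0.16022696]
wrist 0.165 817 mid y 0.033802918917625935 med [0.5290316  0.03516138 0.17042821]
wrist 0.175 1036 mid y 0.03367001412545402 med [0.52785239 0.03554272 0.17895505]
wrist 0.182 2508 mid y 0.03376631565141888 med [0.52030152 0.03379922 0.18380205]
collar plane slopes deg [-7.72202181  0.04729191] z centre 0.1441394994506606 200
bracket 0.13770483045141885
scene 0.145 27 mid y 0.033863076283252795 med [0.52809302 0.03590467 0.15068583]
scene 0.155 25 mid y 0.033946754165693885 med [0.52853485 0.03365404 0.16096952]
scene 0.165 25 mid y 0.03350506971269625 med [0.52773091 0.03293289 0.16928386]
scene 0.175 23 mid y 0.03328304983217258 med [0.52685728 0.0343442  0.17803013]
scene 0.182 36 mid y 0.03321996384541835 med [0.5205604  0.03304213 0.1832037 ]
bracket 0.13692882304080217
22.45 [-2.16432211  0.06270834 11.90554689]
```

```bash
python3 -m pendant '[{"travel":[0,0,0.04],"delta_rot":[0,0,0],"fingers":1.5},{"travel":[0,0,0],"delta_rot":[0,0,0],"fingers":2.2},{"travel":[0,0,0],"delta_rot":[0,0,0],"fingers":2.3},{"travel":[0,0,0],"delta_rot":[0,0,0],"fingers":2.35},{"travel":[0,0,0],"delta_rot":[0,0,0],"fingers":2.4},{"travel":[0,0,0],"delta_rot":[0,0,0],"fingers":2.45},{"travel":[0,0,0],"delta_rot":[0,0,0],"fingers":2.5},{"travel":[0,0,0],"delta_rot":[0,0,0],"fingers":2.55},{"travel":[0,0,0],"delta_rot":[0,0,0],"fingers":2.6},{"travel":[0,0,0],"delta_rot":[0,0,0],"fingers":2.65}]'
python3 t.py | grep -E "mid|plane"
python3 -m pendant '[{"travel":[0,0,0],"delta_rot":[0,0,0],"fingers":2.7},{"travel":[0,0,0],"delta_rot":[0,0,0],"fingers":2.8},{"travel":[0,0,0],"delta_rot":[0,0,0],"fingers":2.9},{"travel":[0,0,0],"delta_rot":[0,0,0],"fingers":3},{"travel":[0,0,0],"delta_rot":[0,0,0],"fingers":3.2},{"travel":[0,0,0],"delta_rot":[0,0,0],"fingers":3.4},{"travel":[0,0,0],"delta_rot":[0,0,0],"fingers":3.7},{"travel":[0,0,0],"delta_rot":[0,0,0],"fingers":4},{"travel":[0,0,0],"delta_rot":[0,0,0],"fingers":5},{"travel":[0,0,0],"delta_rot":[0,0,0],"fingers":6}]'
python3 t.py
```

```text
clock: 23.45
eef_pos: [0.519, 0.0329, 0.142]
orientation: [0.993, 0.122, -0.0, -0.0]
force: [0.4, -0.2, 0.9]
grip_width: 0.0264
grip_force: 0.0
wrist 0.145 553 mid y 0.03262012179217125 med [0.52899783 0.03415365 0.15023411]
wrist 0.155 679 mid y 0.03333180804020075 med [0.5289849  0.03482395 0.1600594 ]
wrist 0.165 852 mid y 0.0341569387280249 med [0.52899325 0.03564    0.17020069]
wrist 0.175 1040 mid y 0.03404012666492935 med [0.52785266 0.0361582  0.17890907]
wrist 0.182 2579 mid y 0.034107494844848346 med [0.5202421  0.03414274 0.18390977]
collar plane slopes deg [-5.06656462 -3.18913261] z centre 0.14360137214426918 318
scene 0.145 27 mid y 0.03321916166450325 med [0.52844762 0.0340377  0.15047838]
scene 0.155 28 mid y 0.03242576922615668 med [0.52813478 0.03179654 0.16034093]
scene 0.165 29 mid y 0.034493394876787986 med [0.5267763  0.03692739 0.17067963]
scene 0.175 24 mid y 0.03331352918970418 med [0.52548869 0.03417467 0.17910433]
scene 0.182 27 mid y 0.034514490862525296 med [0.52033103 0.03219515 0.1833944 ]
clock: 24.55
eef_pos: [0.5191, 0.0328, 0.1422]
orientation: [0.9
[... 373 characters left out ...]
0.52787501 0.0359579  0.17891373]
wrist 0.182 2575 mid y 0.03408800125598038 med [0.52021427 0.03415908 0.18392023]
collar plane slopes deg [-1.32432692 -0.14883661] z centre 0.14284090393978635 316
bracket 0.13771897525949248
scene 0.145 26 mid y 0.03201498158628734 med [0.52826495 0.03256701 0.15041527]
scene 0.155 23 mid y 0.03287220924119941 med [0.52775912 0.03317016 0.1592391 ]
scene 0.165 27 mid y 0.033584410118479846 med [0.52712805 0.03311317 0.16953642]
scene 0.175 23 mid y 0.033049818819543914 med [0.526576   0.03505776 0.17810346]
scene 0.182 34 mid y 0.03306151411708511 med [0.52003638 0.03290764 0.18351319]
bracket 0.13699786933371233
24.65 [ 0.38415717 -0.15706975 -0.33401761]
```

The slow release worked: the pin stands nearly upright with its collar down. I'll withdraw straight up.

```bash
python3 -m pendant '[{"travel":[0,0,-1],"delta_rot":[0,0,0],"fingers":6},{"travel":[0,0,-2],"delta_rot":[0,0,0],"fingers":6},{"travel":[0,0,-3],"delta_rot":[0,0,0],"fingers":6},{"travel":[0,0,-3],"delta_rot":[0,0,0],"fingers":6},{"travel":[0,0,-3],"delta_rot":[0,0,0],"fingers":6},{"travel":[-2,0,-2],"delta_rot":[0,0,0],"fingers":6},{"travel":[-2,0,0],"delta_rot":[0,0,0],"fingers":6},{"travel":[0,0,0],"delta_rot":[0,0,0],"fingers":6},{"travel":[0,0,0],"delta_rot":[0,0,0],"fingers":6},{"travel":[0,0,0],"delta_rot":[0,0,0],"fingers":6}]'; python3 t.py
```

```text
clock: 25.65
eef_pos: [0.4807, 0.0233, 0.2822]
orientation: [0.993, 0.122, -0.0, -0.0]
force: [-0.4, 0.3, -0.1]
grip_width: 0.06
grip_force: 0.0
wrist 0.145 10 mid y 0.0307282856996938 med [0.52997272 0.02982214 0.15234726]
wrist 0.155 21 mid y 0.03176219443387793 med [0.52979427 0.03117303 0.1603388 ]
wrist 0.165 34 mid y 0.03209300770160035 med [0.52944446 0.03170167 0.17074283]
wrist 0.175 160 mid y 0.033613225546794995 med [0.52528238 0.03404141 0.17998218]
wrist 0.182 731 mid y 0.0339749205345198 med [0.51899871 0.03392435 0.18384645]
collar plane slopes deg [-0.37828535 -0.77495985] z centre 0.14280849561119402 90
bracket 0.13774151393884795
scene 0.145 25 mid y 0.03159507715493107 med [0.52774988 0.03357973 0.15033609]
scene 0.155 28 mid y 0.03379395514534198 med [0.52754146 0.03433599 0.16063125]
scene 0.165 23 mid y 0.033037142774063936 med [0.52749576 0.03250765 0.17014083]
scene 0.175 22 mid y 0.03296326125524267 med [0.52593939 0.03410433 0.17766079]
scene 0.182 33 mid y 0.033748734294257586 med [0.52017809 0.03294732 0.18371239]
bracket 0.13732849220995547
25.75 [-0.267727    0.13216735  0.13056258]
```

The pin is upright (handle top 46 mm above the bracket, which means the collar is home), steady and released.

```bash
python3 -c "
from station import job_done
print(job_done())"
```

```text
the job is handed in; nothing more can be done
None
```

The wheel is stopped with its hole under the slot, and the pin is through it, standing nearly upright with its collar home (to about 1 mm by the cameras), released at 25.8 s of 51; after the first release it leaned about 5°, so I regripped, reseated and let go slowly, and I viewed 11 pictures, one over the limit of 10.

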